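Wake the bench scanner and read the flat parcel's barcode

ROBOT

A 6-joint arm with a two-finger parallel gripper is mounted at the origin on the work surface. World frame = base frame: x ahead of the robot, y to its left, z up, the work surface at z = 0. Lengths are in mm, angles in rad, forces in N, time in s.
With the tool pointing down it reaches from about 325 to 775 mm from the base axis. Payload 5.5 kg.
Tool frame: the origin (TCP) lies midway between the tips of the shut fingers; the grasp point (between the pads) lies 19 mm behind it; z points along the fingers, y is the direction in which the jaws open and shut (so a half turn about z gives the same grasp; the last joint's range is limited). The gripper opens to 88 mm and grips with 3 to 60 N. Pads are 20 mm wide; open, the fingers measure 115 mm over their backs; the gripper's body (75 mm by 178 mm) begins 61 mm behind the grasp point.
Start: joints at [-1.172, 0.091, 1.231, -0, 1.82, -0.057], TCP at [264.11, -538.76, 222.631] pointing down, gripper open.
Joint ranges: [-2.87, 2.87], [-0.86, 2.18], [0.17, 2.46], [-1.51, 4.65], [0.06, 2.69], [-2.65, 2.65]. Speed limits (rad/s): [2.57, 2.57, 3.01, 3.14, 3.14, 3.14].

INTERFACE

Orientations are given as a unit quaternion [w, x, y, z].
In Python, from rig import state, get_image, camera_info, sign_off gives the robot as it stands.
- The arm moves only by the shell command python3 -m jog 'ROWS' [OPENING]. ROWS is JSON, a list of rows, each a list of 2 entries, a list of its own where there are three numbers: the shift along the world's x, y, z in cm, then the turn, a rotation vector about the world's x, y, z in degrees. In form: [[[tx, ty, tz], [ax, ay, az]], ...]. A call has 1 to 5 rows; each row is the pose to reach, as a shift and turn from the pose commanded when the call began; what a row does not reach only later rows make up. A row lasts 1/8 s, in which the tool goes at most 62.5 mm and 10.7 degrees, less where a joint would pass 70% of its speed; a pose out of reach is approached as far as the arm can. A call with a gripper value outside its range is refused whole. OPENING is the opening, from 0 (shut) to 1 (fully open), set as the call begins (- or left out, the last holds). The fingers move at their own pace and stop on an object; the grip force is fixed at half the most. Time passes only in rows, so rows that repeat a pose let the fingers close. It gives the time, the measured TCP pose, the force and the opening at its end, in the units of the state.
- state(): the state, without advancing time (a new reading comes with each control period).
- get_image(name): name is "scene" or "top"; returns the picture (400x640x3 uint8, red, green, blue); there is no depth.
- camera_info(name): a dict with "camera_matrix" (3x3 intrinsics, pixels), "pose" (4x4, takes a point from camera to world coordinates). Camera axes: x right, y up, looking along -z (the intrinsics and any distortion apply to the point x, -y, -z); pixel columns grow to the right and rows downward; lengths in mm; the calibration is good to about 2 mm. A picture is of the moment at which its call begins. camera_info takes no time and is no camera call.
- sign_off(): hands the job in, once; it reports no verdict.
The state is a dict: "t": time; "q": joint angles; "joint_velocities": joint speeds; "joint_efforts": joint torques, N m; "eef_pos": TCP position; "tool_rot": TCP orientation; "contact_force": force on the tool from outside, world axes, zero at the start; "moment": the same for the moment, N m; "gripper_width": finger opening in mm.
Only numpy, scipy, OpenCV 4.12 (cv2) and the standard library are available. Lean on these libraries where they do the work, as an engineer would, in place of code of your own. Each camera call takes 0.05 s, during which the arm holds its last target. There are 200 camera calls.

TASK

The cordless barcode scanner was left lying on the packing bench and has gone to sleep: set it in its sloping cradle, nose down, and let go, to wake it. Then take it again and read the label of the flat parcel (not the tall carton's) by holding it steady above the label, pointing straight down with the wide head along the label's long side. Finally put it back home in the cradle and let go, gently and without shifting the parcels or the other things on the bench.

Things in the scene. Friction and masses are not known exactly. Their poses are not given: they have to be found in the camera images.
- scanner: Black barcode scanner, T-shaped from above, 32 thick: handle 30 wide (y), from x=-90 (tail) to +30, then a head 64 wide, from x=+30 to +75 (nose). About 0.18 kg, centre of mass near x=+5. Origin on the flat underside; x points out of the nose (the beam), y across, z out of the trigger side. It starts lying on its underside.
- scanner_window (a point): Centre of the scanner's nose window, at (75, 0, 16) in the scanner's frame; same axes as the scanner.
- scanner_aim (a point): The reading point of the beam, 70 mm straight ahead of the window, at (145, 0, 16) in the scanner's frame; same axes as the scanner.
- cradle: Grey fixed cradle, base 150 x 100 x 12. Seat slopes 45 deg down to its +x: low pocket for the head (72 clear between side walls 22 high, end stop 30 high), then a spine 20 wide under the handle, which fingers can straddle; the handle's last 40 mm stand free. Origin on the table, z up. Docked: scanner origin at (0, 0, 80) here, pitched 45 deg, tail about 145 above the table.
- dock (a point): Where the scanner's window centre is when the scanner is home. x = direction of the docked beam (45 degrees below level), y across, z normal to the seat floor; the scanner's axes lie along these when it is home.
- parcel: The flat parcel: brown cardboard box 150 (x) x 110 (y) x 45 high with one white barcode label on top, about 0.6 kg, loose. Origin at the centre of its underside, z up.
- label (a point): Centre of the flat parcel's label (70 x 42), on its top face 46 above the table, off-centre at (25, -18) in the parcel's frame. x along the label's long side (across the bars), z up.
- tall_carton: Bystander: smaller but taller cardboard box 110 x 90 x 85 high, with a similar label on top. Origin at the centre of its underside.
- other_label (a point): Centre of the tall carton's label, on its top 86 above the table. x along its long side, z up. Not to be read.
- tape_dispenser: Bystander: black desk tape dispenser 140 x 60, 86 high. Origin at the centre of its underside.
- label_roll: Bystander: white roll of labels, 80 in diameter, 50 high. Origin at the centre of its underside.

How it is judged (in metres and radians):
On the way, in this order (a step that is already met when the one before it is completed fails the run):
1. Scanner released in its cradle, nose down: window within 10 mm of the dock point, length within 0.12 rad of the slope, still (under 20 mm/s) for 0.5 s (distance between scanner_window and dock below 0.01 m and angle between the x axis of scanner and the x axis of dock, either way round below 0.12 rad and contact force between the fingers and scanner below 0.1 N and linear speed of scanner below 0.02 m/s), for 0.5 s.
2. Held in the fingers: reading point within 20 mm of the flat parcel's label centre, beam within 10 deg of square, wide head within 15 deg of its long side, under 20 mm/s and 0.15 rad/s for 1 s (distance between scanner_aim and label below 0.02 m and angle between the x axis of scanner and the z axis of label, either way round below 0.17 rad and angle between the y axis of scanner and the x axis of label, either way round below 0.26 rad and linear speed of scanner below 0.02 m/s and angular speed of scanner below 0.15 rad/s and contact force between the fingers and scanner above 1 N), for 1 s.
At the end, for the whole second after the job is handed in: The scanner is back home in the cradle, nose down: window within 10 mm of the dock point, its length within 0.12 rad of the cradle's slope, at rest (under 20 mm/s) and not touched by the fingers (all of step 1).
It fails at once if The flat parcel or the tall carton is shifted by more than 15 mm (distance of any of parcel, tall_carton from where it was at the start of the episode above 0.015 m).
It fails at once if The tape dispenser or the label roll is shifted by more than 20 mm (distance of any of tape_dispenser, label_roll from where it was at the start of the episode above 0.02 m).
It fails at once if Wrong label read: scanner still (under 20 mm/s), reading point within 20 mm of the tall carton's label, beam within 10 deg of square to it (distance between scanner_aim and other_label below 0.02 m and angle between the x axis of scanner and the z axis of other_label, either way round below 0.17 rad and linear speed of scanner below 0.02 m/s).
It fails at once if The scanner is dropped or pressed into the cradle with more than 60 N (contact force between scanner and cradle above 60 N).
It also fails if it takes over 64 s, if anything falls off the work surface, if the arm or the gripper's body presses on something with over 40 N, if the wrist force passes 120 N, or if a joint passes its speed limit or range.

## Working session

There is one attempt and no reset: what is moved stays moved. The work goes in short steps, Python scripts to look and compute and a shell command to move; the robot and the scene stay as the last step left them, time stands still between calls to the robot, and variables do not carry over. Pictures are saved under pics/ and viewed, about 8 in all and at most 12, crops included, and the job is handed in when it is done.

```bash
mkdir -p pics
python3 - <<'E'
from rig import *
import cv2
for n in("scene","top"):
    cv2.imwrite(f"pics/{n}0.png",get_image(n)[:,:,::-1]); c=camera_info(n); print(n,c["camera_matrix"],c["pose"],[k for k in c])
print(state())
E
```

```text
scene [[382.98448294   0.         322.7369069 ]
 [  0.         382.98448294 200.11198362]
 [  0.           0.           1.        ]] [[-5.00662243e-01 -7.32467768e-01  4.61333163e-01  1.04119568e+03]
 [ 8.65610761e-01 -4.19042673e-01  2.74082559e-01  2.23006529e+02]
 [-7.43835869e-03  5.36557739e-01  8.43830827e-01  9.07968640e+02]
 [ 0.00000000e+00  0.00000000e+00  0.00000000e+00  1.00000000e+00]] ['camera_matrix', 'pose']
top [[433.31684948   0.         323.89901808]
 [  0.         433.31684948 200.13190106]
 [  0.           0.           1.        ]] [[-1.95484731e-02  9.70008241e-01 -2.42284688e-01  3.09343549e+02]
 [-9.99808741e-01 -1.91067043e-02  4.17308108e-03 -5.10682263e+01]
 [-5.81338861e-04  2.42319926e-01  9.70196225e-01  1.22753358e+03]
 [ 0.00000000e+00  0.00000000e+00  0.00000000e+00  1.00000000e+00]] ['camera_matrix', 'pose']
{'t': 0.1, 'q': array([-1.17170546e+00,  9.17964585e-02,  1.23177550e+00,  1.15966724e-06,
        1.81978176e+00, -5.66920817e-02]), 'joint_velocities': array([ 1.68618170e-04, -8.54431111e-04, -2.58077579e-03, -7.64090603e-05,
       -9.98962950e-05, -8.00854503e-04]), 'joint_efforts': array([ 3.83679304e-03, -4.47856557e+01, -4.07570457e+01,  7.02534802e-02,
        2.84210080e-02, -1.09639680e-04]), 'eef_pos': array([ 263.99973753, -538.5053042 ,  221.60655921]), 'tool_rot': array([-8.67755103e-04,  9.74144516e-01,  2.25924071e-01, -1.49457335e-04]), 'contact_force': array([-0.30167369,  0.03187429, -0.71509775]), 'moment': array([0.01148557, 0.03803815, 0.03042351]), 'gripper_width': 88.17400162760855}
```

View pics/top0.png

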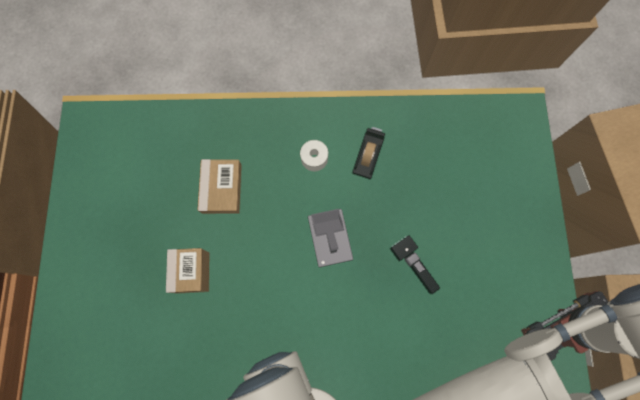

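View pics/scene0.png

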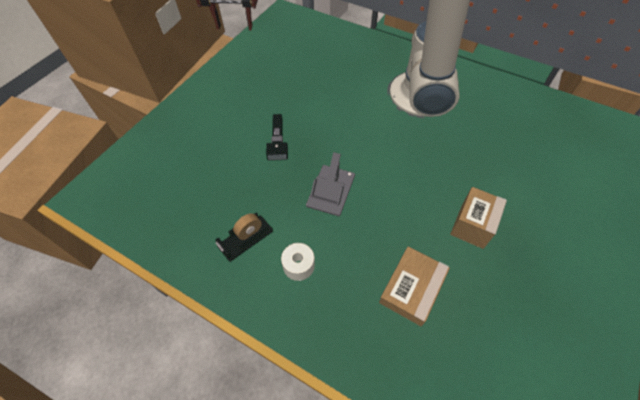

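The top view shows the scanner at about (404,247)→(435,288) nose to tail, the cradle at (330,237) with its pocket facing away from the robot, the flat parcel's label at (225,176), and the tall carton at (187,270). The scene view agrees. I'll measure next.

```bash
cat > h.py <<'E'
import numpy as np, cv2
from rig import *
def ray(n,u,v):
    c=camera_info(n);K,P=c["camera_matrix"],c["pose"]
    d=np.linalg.inv(K)@[u,v,1]; return P[:3,3],P[:3,:3]@(d*[1,-1,-1])
def plane(n,uv,z):
    o,d=ray(n,*uv); return o+d*(z-o[2])/d[2]
def proj(n,X):
    c=camera_info(n);P=c["pose"]; p=P[:3,:3].T@(np.asarray(X,float)-P[:3,3])*[1,-1,-1]; p=c["camera_matrix"]@p; return p[:2]/p[2]
def big(mask,n=1):
    k,l,s,c=cv2.connectedComponentsWithStats(mask.astype(np.uint8)); i=1+np.argsort(-s[1:,4])[:n]; return [(l==j) for j in i]
def rect(m):
    c,_=cv2.findContours(m.astype(np.uint8),cv2.RETR_EXTERNAL,cv2.CHAIN_APPROX_NONE); c=max(c,key=cv2.contourArea); return cv2.minAreaRect(c)
E
python3 - <<'E'
from h import *
im=cv2.imread("pics/top0.png"); sc=cv2.imread("pics/scene0.png")
# crops
a=cv2.resize(im[195:310,290:450],None,fx=5,fy=5,interpolation=cv2.INTER_CUBIC); cv2.imwrite("pics/cropA.png",a)
b=cv2.resize(sc[105:225,255:365],None,fx=5,fy=5,interpolation=cv2.INTER_CUBIC); cv2.imwrite("pics/cropB.png",b)
g=im.astype(int)
def win(m,x0,x1,y0,y1):
    w=np.zeros(m.shape,bool);w[y0:y1,x0:x1]=1;return m&w
# label in top
for nm,img,boxes in(("top",g,dict(flat=(212,238,160,192),tall=(178,200,250,285))),("scene",sc.astype(int),dict(flat=(388,420,272,306),tall=(464,494,196,226)))):
  for k,bx in boxes.items():
    m=win((img.min(2)>150),*bx); m=cv2.morphologyEx(m.astype(np.uint8),cv2.MORPH_CLOSE,np.ones((7,7)))
    m=big(m)[0]; r=rect(m); z=46 if k=="flat" else 86
    pts=np.array([plane(nm,p,z)[:2] for p in cv2.boxPoints(r)]); print(nm,k,"label",pts.mean(0),"sides",pts[1]-pts[0],pts[2]-pts[1])
# scanner
for nm,img,bx in(("top",g,(380,450,225,305)),("scene",sc.astype(int),(255,300,105,170))):
  print(nm,img[10:11].shape)
  m=win((img[:,:,1]-img[:,:,2]<22)&(img.max(2)<200),*bx)
  m=big(cv2.morphologyEx(m.astype(np.uint8),cv2.MORPH_CLOSE,np.ones((3,3))))[0]
  r=rect(m); print("scanner rect",r,m.sum(),[np.round(plane(nm,p,20)[:2]) for p in cv2.boxPoints(r)])
  m=win((img[:,:,1]-img[:,:,2]<22),*((300,358,200,275) if nm=="top" else (300,360,148,220)))
  m=big(cv2.morphologyEx(m.astype(np.uint8),cv2.MORPH_CLOSE,np.ones((3,3))))[0]
  r=rect(m); print("cradle rect",r,m.sum(),[np.round(plane(nm,p,12)[:2]) for p in cv2.boxPoints(r)])
E
```

```text
top flat label [682.55241347 225.09046929] sides [71.11551577 -1.3939007 ] [ -3.74960635 -43.89625314]
top tall label [425.40104868 305.01923063] sides [71.93522194  1.27421851] [ -2.75618254 -43.7144075 ]
scene flat label [682.24643963 227.5336305 ] sides [-71.09845849   0.1930772 ] [-0.33890359 43.76930055]
scene tall label [425.4576895  318.77814895] sides [-71.32482371  -1.7169547 ] [-2.11782878 67.15116891]
top (1, 640, 3)
scanner rect ((416.9391784667969, 266.1148681640625), (61.959991455078125, 23.48202133178711), 54.462318420410156) 928 [array([ 470., -237.]), array([ 508., -293.]), array([ 366., -382.]), array([ 331., -327.])]
cradle rect ((329.8470764160156, 237.31175231933594), (53.47336196899414, 36.01045608520508), 77.47119140625) 1900 [array([570.,  -5.]), array([ 591., -107.]), array([ 440., -135.]), array([420., -36.])]
scene (1, 640, 3)
scanner rect ((276.5, 136.5), (45.0, 21.0), 90.0) 633 [array([ 363., -388.]), array([ 329., -329.]), array([ 484., -229.]), array([ 514., -283.])]
cradle rect ((331.85894775390625, 183.24827575683594), (36.96043395996094, 61.0269660949707), 20.136302947998047) 1771 [array([ 592., -104.]), array([ 387., -155.]), array([378., -42.]), array([580.,  -2.])]
```

View pics/cropA.png

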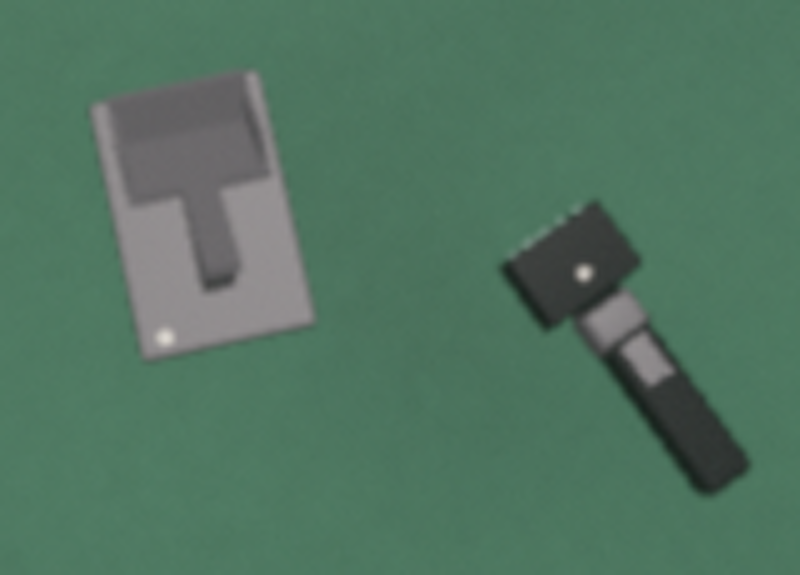

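View pics/cropB.png

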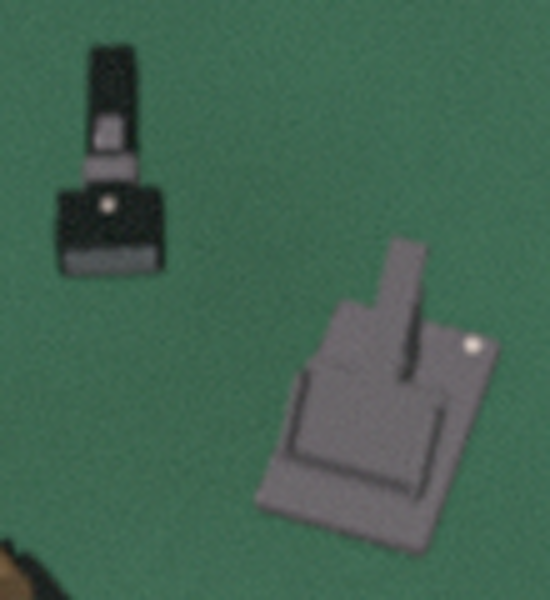

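The crops show the cradle's base with its pocket at the far end and the spine towards the robot. The scanner lies nose up-left, with a white dot on its head. Next come sub-pixel outline fits.

```bash
cat >> h.py <<'E'
def blob(n,img,box,k=8):
    x0,x1,y0,y1=box; c=img[y0:y1,x0:x1].astype(np.float32); d=c[:,:,1]-c[:,:,2]   # green minus red
    d=cv2.GaussianBlur(d,(0,0),.6); D=cv2.resize(d,None,fx=k,fy=k,interpolation=cv2.INTER_CUBIC)
    t=np.percentile(d,90)/2; m=big(D<t)[0].astype(np.uint8)
    m=cv2.morphologyEx(m,cv2.MORPH_CLOSE,np.ones((2*k+1,2*k+1)))
    q,_=cv2.findContours(m,cv2.RETR_EXTERNAL,cv2.CHAIN_APPROX_NONE); q=max(q,key=cv2.contourArea)[:,0].astype(float)
    return (q+.5)/k-.5+[x0,y0]
def local(P,c,yaw):
    a=np.radians(yaw); R=np.array([[np.cos(a),np.sin(a)],[-np.sin(a),np.cos(a)]]); return (P[:,:2]-c)@R.T
E
python3 - <<'E'
from h import *
I={"top":cv2.imread("pics/top0.png"),"scene":cv2.imread("pics/scene0.png")}
cr={"top":(300,362,200,275),"scene":(298,362,142,222)}; sb={"top":(382,450,225,305),"scene":(255,300,108,168)}
for n in I:
    P=np.array([plane(n,p,12) for p in blob(n,I[n],cr[n])]); L=local(P,[505,-70],11)
    print("cradle",n)
    for nm,sel,ax in(("near",(L[:,0]<-60)&(abs(L[:,1])<40)&((abs(L[:,1])>22)|(n=="top")),0),("far",(L[:,0]>60)&(abs(L[:,1])<40),0),("left",(L[:,1]>40)&(L[:,0]<-10)&(L[:,0]>-60),1),("right",(L[:,1]<-40)&(abs(L[:,0])<60),1),("leftall",(L[:,1]>40)&(abs(L[:,0])<60),1)):
        if sel.sum()>20:
            f=np.polyfit(L[sel][:,1-ax],L[sel][:,ax],1); print(nm,np.round(f[1],1),"slope deg",np.round(np.degrees(f[0]),1),sel.sum())
    for z in(0,16,32):
        P=np.array([plane(n,p,z) for p in blob(n,I[n],sb[n])]); L=local(P,[426,-303],32.5)
        h=(L[:,0]>-70)&(L[:,0]<20)
        l=h&(L[:,1]>0); r=h&(L[:,1]<0)
        print("scan",n,z,"handle L",np.round(np.polyfit(L[l][:,0],L[l][:,1],1),3),"R",np.round(np.polyfit(L[r][:,0],L[r][:,1],1),3),
         "x range",L[:,0].min().round(1),L[:,0].max().round(1),"y",L[:,1].min().round(1),L[:,1].max().round(1))
# white dots triangulated
def dot(n,box):
    x0,x1,y0,y1=box;w=I[n][y0:y1,x0:x1].min(2).astype(float);w=np.clip(w-w.max()*.75,0,None);yy,xx=np.mgrid[y0:y1,x0:x1];return (w*xx).sum()/w.sum(),(w*yy).sum()/w.sum()
for nm,b1,b2 in(("scanner dot",(402,412,246,254),(273,280,142,149)),("cradle dot",(319,327,258,267),(346,353,170,178))):
    (o,d),(p,e)=ray("top",*dot("top",b1)),ray("scene",*dot("scene",b2))
    s=np.linalg.lstsq(np.c_[d,-e],p-o,rcond=None)[0]; A,B=o+s[0]*d,p+s[1]*e; print(nm,A,B-A)
E
```

```text
cradle top
near -76.1 slope deg -0.1 224
far 76.4 slope deg -0.3 217
left 49.5 slope deg 0.1 139
right -51.4 slope deg 0.1 327
leftall 49.5 slope deg 0.1 330
scan top 0 handle L [ 0.042 11.567] R [ -0.026 -24.191] x range -95.1 74.4 y -40.5 28.5Traceback (most recent call last):
  File "<stdin>", line 11, in <module>
  File "h.py", line 7, in plane
    o,d=ray(n,*uv); return o+d*(z-o[2])/d[2]
        ~~~^^^^^^^
  File "h.py", line 4, in ray
    c=camera_info(n);K,P=c["camera_matrix"],c["pose"]
ValueError: time passes only in moves, steps and waits
```

```bash
python3 -m jog '[[[2,2,-1],[0,0,0]],[[5,6,-2],[0,0,3]],[[9,12,-2],[0,0,6]],[[12,17,-2],[0,0,6]],[[12,17,-2],[0,0,6]]]' 1; python3 -c "
from rig import *;s=state();print(s['q'],s['eef_pos'],s['tool_rot'])"
```

```text
t: 0.72
eef_pos: [385.9, -365.8, 202.6]
tool_rot: [-0.0, 0.96, 0.279, 0.0]
contact_force: [-0.3, 0.2, -0.6]
gripper_width: 88.0
[-8.23188347e-01 -9.60009284e-02  1.45284183e+00  8.33462461e-04
  1.78491106e+00  1.82243054e-01] [ 385.86834636 -365.76600575  202.63442134] [-2.53778397e-04  9.60285891e-01  2.79017624e-01  3.28284846e-04]
```

```bash
sed -i 's/^from rig import \*/from rig import *\nimport functools\ncamera_info=functools.lru_cache(None)(camera_info)/' h.py
python3 - <<'E'
from h import *
I={"top":cv2.imread("pics/top0.png"),"scene":cv2.imread("pics/scene0.png")}
cr={"top":(300,362,200,275),"scene":(298,362,142,222)}; sb={"top":(382,450,225,305),"scene":(255,300,108,168)}
for n in I:
    P=np.array([plane(n,p,12) for p in blob(n,I[n],cr[n])]); L=local(P,[505,-70],11)
    print("cradle",n)
    for nm,sel,ax in(("near",(L[:,0]<-60)&(abs(L[:,1])<40)&((abs(L[:,1])>22)|(n=="top")),0),("far",(L[:,0]>60)&(abs(L[:,1])<40),0),("left",(L[:,1]>40)&(L[:,0]<-10)&(L[:,0]>-60),1),("right",(L[:,1]<-40)&(abs(L[:,0])<60),1),("leftall",(L[:,1]>40)&(abs(L[:,0])<60),1)):
        if sel.sum()>20:
            f=np.polyfit(L[sel][:,1-ax],L[sel][:,ax],1); print(nm,np.round(f[1],1),"slope deg",np.round(np.degrees(f[0]),1),sel.sum())
    for z in(0,16,32):
        P=np.array([plane(n,p,z) for p in blob(n,I[n],sb[n])]); L=local(P,[426,-303],32.5)
        h=(L[:,0]>-70)&(L[:,0]<20)
        l=h&(L[:,1]>-6); r=h&(L[:,1]<-6)
        print("scan",n,z,"handle L",np.round(np.polyfit(L[l][:,0],L[l][:,1],1),3),"R",np.round(np.polyfit(L[r][:,0],L[r][:,1],1),3),
         "x range",L[:,0].min().round(1),L[:,0].max().round(1),"y",L[:,1].min().round(1),L[:,1].max().round(1))
def dot(n,box):
    x0,x1,y0,y1=box;w=I[n][y0:y1,x0:x1].min(2).astype(float);w=np.clip(w-w.max()*.75,0,None);yy,xx=np.mgrid[y0:y1,x0:x1];return (w*xx).sum()/w.sum(),(w*yy).sum()/w.sum()
for nm,b1,b2 in(("scanner dot",(402,412,246,254),(273,280,142,149)),("cradle dot",(319,327,258,267),(346,353,170,178))):
    (o,d),(p,e)=ray("top",*dot("top",b1)),ray("scene",*dot("scene",b2))
    s=np.linalg.lstsq(np.c_[d,-e],p-o,rcond=None)[0]; A,B=o+s[0]*d,p+s[1]*e; print(nm,A,B-A)
E
```

```text
cradle top
near -76.1 slope deg -0.1 224
far 76.4 slope deg -0.3 217
left 49.5 slope deg 0.1 139
right -51.4 slope deg 0.1 327
leftall 49.5 slope deg 0.1 330
scan top 0 handle L [ 0.042 11.567] R [ -0.026 -24.191] x range -95.1 74.4 y -40.5 28.5
scan top 16 handle L [ 0.041 14.964] R [ -0.026 -20.267] x range -93.4 73.9 y -36.4 31.8
scan top 32 handle L [ 0.04  18.356] R [ -0.024 -16.332] x range -91.7 73.5 y -32.2 35.0
cradle scene
near -87.7 slope deg 23.1 213
far 80.6 slope deg 0.0 222
left 52.6 slope deg 0.1 109
right -50.4 slope deg 0.6 264
leftall 52.6 slope deg 0.2 270
scan scene 0 handle L [ 0.174 20.074] R [ -0.181 -26.444] x range -117.7 73.4 y -35.3 30.2
scan scene 16 handle L [ 0.075 17.129] R [ -0.084 -19.563] x range -101.5 86.2 y -32.7 31.6
scan scene 32 handle L [ 0.031 16.691] R [ -0.019 -14.58 ] x range -85.3 99.0 y -30.0 33.1
scanner dot [ 463.58907895 -281.81397338   30.17774376] [-0.7837778   1.62296628 -0.41373397]
cradle dot [434.97235628 -49.18592596  11.95127785] [-0.57630008  1.48133298 -0.05726603]
```

```bash
python3 -m jog '[[[-0.5,0.6,-3],[5.4,-8.4,0]],[[-1,1.2,-6],[10.7,-16.9,0]],[[-1.5,1.8,-9],[16.1,-25.3,0]],[[-2.2,2.25,-11.9],[21.5,-33.8,0]],[[-2.2,2.25,-11.9],[24.1,-38,0]]]' 1; python3 -m jog '[[[0,0,0],[0,0,0]]]'; python3 -c "
from rig import *;s=state();print(s['q'],s['eef_pos'],s['tool_rot'])
from scipy.spatial.transform import Rotation as R
w=s['tool_rot'];print(R.from_quat([*w[1:],w[0]]).as_matrix().round(3))"
```

```text
t: 1.35
eef_pos: [359.5, -345.9, 79.8]
tool_rot: [-0.11, 0.888, 0.252, 0.369]
contact_force: [0.0, -0.5, 0.6]
gripper_width: 87.5
t: 1.48
eef_pos: [360.2, -347.0, 81.5]
tool_rot: [-0.109, 0.889, 0.253, 0.367]
contact_force: [-0.2, 0.2, -0.5]
gripper_width: 87.8
[-1.33215082 -0.07707194  1.8370235   0.737632    1.66082992 -0.35482321] [ 360.24131607 -347.04339546   81.51720894] [-0.10866178  0.88853555  0.25300402  0.36699613]
[[ 0.603  0.529  0.597]
 [ 0.37  -0.848  0.379]
 [ 0.707 -0.007 -0.707]]
```

```bash
python3 -m jog '[[[2,1.3,-2.2],[0,0,0]],[[4,2.7,-4.4],[0,0,0]],[[5.15,3.4,-5.5],[0,0,0]],[[5.15,3.4,-5.5],[0,0,0]],[[5.15,3.4,-5.5],[0,0,0]]]' 1; python3 -c "
from h import *
cv2.imwrite('pics/s1.png',cv2.resize(get_image('scene')[80:200,230:340,::-1],None,fx=5,fy=5,interpolation=cv2.INTER_CUBIC))
print(state()['eef_pos'],state()['q'])"
```

```text
t: 2.1
eef_pos: [413.7, -313.1, 29.8]
tool_rot: [-0.107, 0.888, 0.256, 0.367]
contact_force: [0.2, -0.6, -0.5]
gripper_width: 87.8
[ 413.6464393  -313.33629235   29.80553782] [-1.20880634 -0.05059934  1.91089977  0.76693138  1.50379549 -0.3428996 ]
```

View pics/s1.png

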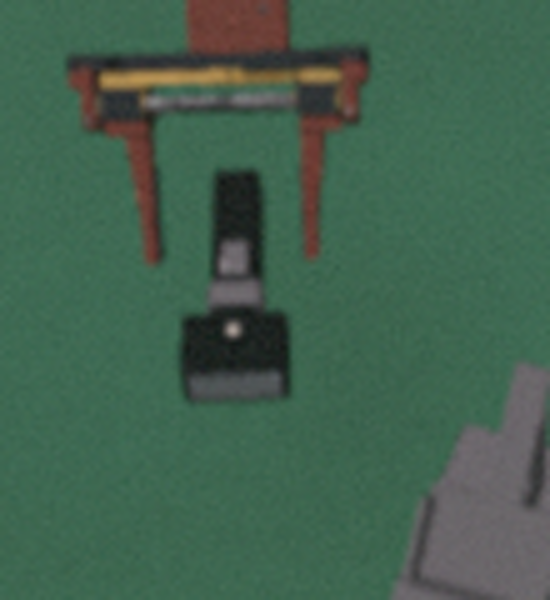

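The fingers straddle the handle symmetrically: fingertips at (152,262) and (312,258), handle centre at about x=236. I'll finish the approach and close.

```bash
python3 -m jog '[[[0.5,0.4,-0.8],[0,0,0]],[[1,0.8,-1.7],[0,0,0]],[[1,0.8,-1.7],[0,0,0]]]' 1; python3 -m jog '[[[1e-3,0,0],[0,0,0]],[[0,0,0],[0,0,0]],[[0,0,0],[0,0,0]],[[0,0,0],[0,0,0]],[[0,0,0],[0,0,0]]]' 0; python3 -m jog '[[[0,0,0],[0,0,0]],[[0,0,0],[0,0,0]],[[0,0,0.5],[0,0,0]],[[0,0,2],[0,0,0]],[[0,0,4],[0,0,0]]]';python3 -m jog '[[[0,0,2],[0,0,0]],[[0,0,4],[0,0,0]],[[0,0,7],[0,0,0]],[[0,0,10],[0,0,0]],[[0,0,10],[0,0,0]]]'
```

```text
t: 2.52
eef_pos: [423.5, -303.2, 10.4]
tool_rot: [-0.109, 0.888, 0.255, 0.367]
contact_force: [-0.2, 1.1, 0.7]
gripper_width: 87.9
t: 3.15
eef_pos: [423.6, -304.3, 11.7]
tool_rot: [-0.108, 0.888, 0.256, 0.367]
contact_force: [0.4, -0.7, -0.1]
gripper_width: 41.3
t: 3.78
eef_pos: [423.5, -304.1, 52.7]
tool_rot: [-0.108, 0.888, 0.255, 0.367]
contact_force: [0.5, 0.0, -2.6]
gripper_width: 29.5
t: 4.4
eef_pos: [424.2, -305.4, 155.1]
tool_rot: [-0.105, 0.888, 0.257, 0.368]
contact_force: [0.1, -0.0, -2.2]
gripper_width: 30.2
```

```bash
cat >> h.py <<'E'
from scipy.spatial.transform import Rotation as R
def cur():
    s=state(); w=s['tool_rot']; return s['eef_pos'],R.from_quat([*w[1:],w[0]])
def to(pos,Rt):
    p,r=cur(); v=(R.from_matrix(Rt)*r.inv()).as_rotvec(degrees=True); d=(np.array(pos)-p)/10
    print("shift cm",d.round(2),"turn",v.round(1),"norm",np.linalg.norm(v).round(1),"q",np.round(state()['q'],2))
def tool(heading,tilt):  # tilt: deg from straight down towards the heading
    h,t=np.radians([heading,tilt]); z=np.array([np.sin(t)*np.cos(h),np.sin(t)*np.sin(h),-np.cos(t)]); y=np.array([np.sin(h),-np.cos(h),0]); return np.c_[np.cross(y,z),y,z]
E
python3 -c "
from h import *
to([512.5,-69.4,210],tool(11.05,0))"
```

```text
shift cm [ 8.83 23.6   5.49] turn [-16.5  42.1 -20.1] norm 49.5 q [-1.18 -0.19  1.8   0.77  1.66 -0.16]
```

```bash
python3 -m jog '[[[1.5,4,2],[-3.3,8.4,-4]],[[3.5,9,4],[-6.6,16.8,-8]],[[5.5,14,5.5],[-9.9,25.2,-12]],[[7.5,19,5.5],[-13.2,33.6,-16]],[[8.8,23.6,5.5],[-16.5,42.1,-20.1]]]';python3 -m jog '[[[0,0,0],[0,0,0]],[[0,0,0],[0,0,0]],[[0,0,0],[0,0,0]]]'; python3 -c "
from h import *
to([512.5,-69.4,210],tool(11.05,0))
s=get_image('scene')[:,:,::-1];t=get_image('top')[:,:,::-1]
cv2.imwrite('pics/s2f.png',s);cv2.imwrite('pics/t2f.png',t)
a=cv2.resize(s[80:230,260:420],None,fx=3,fy=3,interpolation=cv2.INTER_CUBIC);b=cv2.resize(t[170:320,270:380],None,fx=3,fy=3,interpolation=cv2.INTER_CUBIC)
cv2.imwrite('pics/s2.png',np.hstack([a,b[:450]]))"
```

```text
t: 5.03
eef_pos: [511.8, -66.5, 207.4]
tool_rot: [-0.002, 0.995, 0.095, 0.004]
contact_force: [0.4, -1.0, -1.4]
gripper_width: 29.4
t: 5.4
eef_pos: [510.8, -70.1, 206.4]
tool_rot: [-0.004, 0.995, 0.095, 0.006]
contact_force: [-0.9, -0.5, -1.2]
gripper_width: 29.8
shift cm [0.17 0.07 0.36] turn [-0.5  0.6  0.1] norm 0.8 q [-0.21 -0.15  1.49  0.01  1.79  1.17]
```

View pics/s2.png

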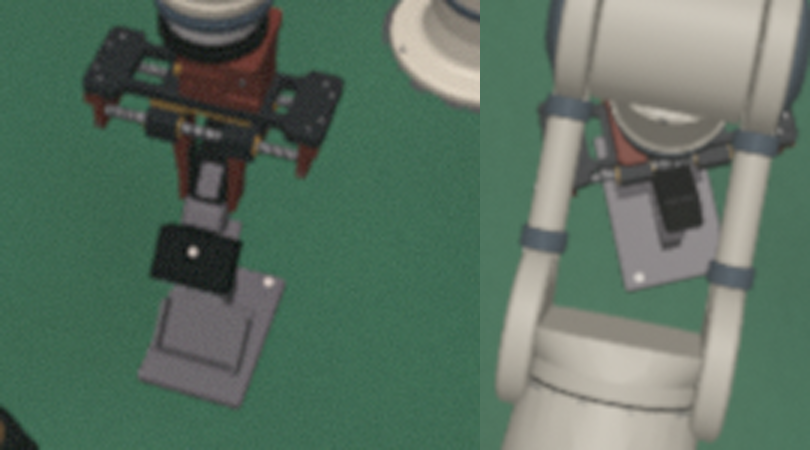

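The scanner is in the fingers, pitched 45°, above the cradle. The head dot is at about (324,164) in the scene view. I'll compare that with the predicted in-hand pose.

```bash
cat >> h.py <<'E'
def scanner_pose(g):  # g = TCP in scanner frame; tool in-hand pitch 45 deg: scanner x = (tool x + tool z)/sqrt2
    p,r=cur(); T=r.as_matrix(); x=(T[:,0]+T[:,2])/2**.5; y=-T[:,1]; S=np.c_[x,y,np.cross(x,y)]; return S,p-S@np.array(g)
E
python3 -c "
from h import *
S,o=scanner_pose([-1.3,0,11.6]); print(S.round(3),o.round(1))
im=cv2.imread('pics/s2f.png')
x0,x1,y0,y1=318,331,158,170
w=im[y0:y1,x0:x1].min(2).astype(float);w=np.clip(w-w.max()*.7,0,None);yy,xx=np.mgrid[y0:y1,x0:x1];d=np.array([(w*xx).sum()/w.sum(),(w*yy).sum()/w.sum()])
print('dot seen',d,'pred',proj('scene',o+S@[44.7,0,32]), 'x+1',proj('scene',o+S@[45.7,0,32]),'y+1',proj('scene',o+S@[44.7,1,32]),'z+1',proj('scene',o+S@[44.7,0,33]))
dark=(im.max(2)<75)&(im[:,:,1].astype(int)-im[:,:,2]<18); w=np.zeros_like(dark);w[148:182,305:345]=1
m=big(dark&w)[0]; r=rect(m); print(r, cv2.boxPoints(r).round(1).tolist())
for c in([30,32],[30,-32],[75,-32],[75,32]): print(proj('scene',o+S@[*c,32]).round(1))
"
```

```text
[[ 0.702 -0.189  0.686]
 [ 0.14   0.982  0.127]
 [-0.698  0.007  0.716]] [503.8 -71.8 197.8]
dot seen [323.69872538 163.50579374] pred [323.33263776 162.88000625] x+1 [323.23739458 163.28906625] y+1 [323.73140563 162.98608499] z+1 [323.23225058 162.91325357]
((324.8310546875, 163.027587890625), (28.40155601501465, 32.13860321044922), 4.763641834259033) [[309.29998779296875, 177.89999389648438], [312.0, 145.8000030517578], [340.29998779296875, 148.1999969482422], [337.6000061035156, 180.1999969482422]]
[337.6 160.2]
[312.  153.5]
[307.9 171.8]
[333.2 178.7]
```

```bash
python3 -m jog '[[[0.12,0.06,-2.5],[-0.5,0.6,0]],[[0.12,0.06,-5],[-0.5,0.6,0]],[[0.12,0.06,-7.5],[-0.5,0.6,0]],[[0.12,0.06,-10],[-0.5,0.6,0]],[[0.12,0.06,-10],[-0.5,0.6,0]]]';python3 -m jog '[[[0,0,0],[0,0,0]],[[0,0,0],[0,0,0]]]'; python3 -c "
from h import *
to([512,-69.5,89.6],tool(11.05,0))"
```

```text
t: 6.12
eef_pos: [510.5, -68.0, 102.7]
tool_rot: [-0.001, 0.995, 0.096, -0.003]
contact_force: [0.2, -0.1, -1.5]
gripper_width: 30.0
t: 6.38
eef_pos: [513.4, -68.0, 108.0]
tool_rot: [0.0, 0.995, 0.097, 0.001]
contact_force: [-0.5, 0.9, -1.5]
gripper_width: 29.7
shift cm [-0.14 -0.15 -1.84] turn [-0.   0.1 -0. ] norm 0.1 q [-0.2  -0.13  1.65  0.    1.62  1.18]
```

```bash
python3 -m jog '[[[-0.1,-0.12,-0.4],[0,0,0]],[[-0.1,-0.12,-0.8],[0,0,0]],[[-0.1,-0.12,-1.0],[0,0,0]],[[-0.1,-0.12,-1.2],[0,0,0]],[[-0.1,-0.12,-1.2],[0,0,0]]]';python3 -m jog '[[[0,0,0],[0,0,0]]]';python3 -m jog '[[[0,0,0],[0,0,0]]]'
```

```text
t: 7.0
eef_pos: [511.7, -68.8, 95.4]
tool_rot: [-0.0, 0.995, 0.097, -0.0]
contact_force: [-4.4, 0.3, 5.0]
gripper_width: 30.0
t: 7.12
eef_pos: [511.7, -68.7, 95.5]
tool_rot: [-0.0, 0.995, 0.097, 0.0]
contact_force: [-5.5, 0.9, 5.8]
gripper_width: 29.9
t: 7.25
eef_pos: [511.7, -68.8, 95.4]
tool_rot: [-0.0, 0.995, 0.097, -0.0]
contact_force: [-5.2, 2.4, 6.3]
gripper_width: 29.5
```

The force lies along -x_s, so the nose is touching the end stop. I'll move normal to the seat, back and down.

```bash
python3 -m jog '[[[-0.09,-0.02,-0.05],[0,0,0]],[[-0.16,-0.03,-0.12],[0,0,0]],[[-0.23,-0.04,-0.19],[0,0,0]],[[-0.23,-0.04,-0.19],[0,0,0]]]';python3 -m jog '[[[-0.07,-0.01,-0.07],[0,0,0]],[[-0.14,-0.03,-0.14],[0,0,0]],[[-0.14,-0.03,-0.14],[0,0,0]]]'
```

```text
t: 7.75
eef_pos: [510.1, -69.4, 93.7]
tool_rot: [0.0, 0.995, 0.097, 0.001]
contact_force: [-3.4, 0.6, 5.5]
gripper_width: 29.7
t: 8.12
eef_pos: [508.7, -69.8, 92.3]
tool_rot: [0.0, 0.995, 0.097, 0.001]
contact_force: [-2.8, 0.9, 6.3]
gripper_width: 29.8
```

```bash
python3 -m jog '[[[-0.07,-0.01,-0.07],[0,0,0]],[[-0.07,-0.01,-0.07],[0,0,0]]]' && python3 -m jog '[[[0,0,0],[0,0,0]],[[0,0,0],[0,0,0]],[[0,0,0],[0,0,0]],[[0,0,0],[0,0,0]],[[0,0,0],[0,0,0]]]' 1;  python3 -c "
from h import *
s=get_image('scene')[:,:,::-1]
cv2.imwrite('pics/s3f.png',s)
cv2.imwrite('pics/s3.png',cv2.resize(s[110:230,270:400],None,fx=5,fy=5,interpolation=cv2.INTER_CUBIC))"
```

```text
t: 8.38
eef_pos: [507.9, -69.9, 91.5]
tool_rot: [0.0, 0.995, 0.097, 0.001]
contact_force: [-2.2, 0.8, 5.7]
gripper_width: 30.0
t: 9.0
eef_pos: [507.4, -69.6, 90.5]
tool_rot: [-0.0, 0.995, 0.097, -0.0]
contact_force: [-0.1, -0.1, -0.6]
gripper_width: 76.3
```

View pics/s3.png

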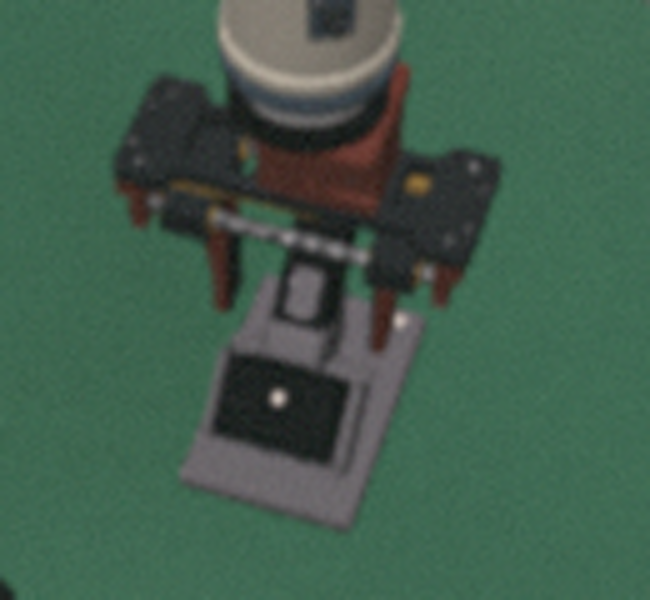

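The released scanner sits in the pocket. The head spans (215..350, 352..465) in the crop, hard against the pocket's -y wall, and the dot is at (278,397).

```bash
python3 -c "
from h import *
im=cv2.imread('pics/s3f.png')
x0,x1,y0,y1=321,331,184,194
w=im[y0:y1,x0:x1].min(2).astype(float);w=np.clip(w-w.max()*.7,0,None);yy,xx=np.mgrid[y0:y1,x0:x1];d=np.array([(w*xx).sum()/w.sum(),(w*yy).sum()/w.sum()])
c,s=np.cos(np.radians(11.05)),np.sin(np.radians(11.05));q=.5**.5
S=np.array([[q*c,-s,q*c],[q*s,c,q*s],[-q,0,q]]);o=np.array([505.35,-70.75,80])
f=lambda *v:proj('scene',o+S@np.array(v))
print('dot',d,'pred',f(44.7,0,32),'per mm x,y,z',f(45.7,0,32)-f(44.7,0,32),f(44.7,1,32)-f(44.7,0,32),f(44.7,0,33)-f(44.7,0,32))
k=5
for v in([30,32,32],[30,-32,32],[75,-32,32],[75,32,32],[75,36,22],[75,-36,22],[30,36,22],[30,-36,22]): print(v,((f(*v)-[270,110])*k).round())
"
```

```text
dot [325.18106996 189.16460905] pred [323.71567801 191.29605619] per mm x,y,z [-0.08577859  0.36139387] [0.36000247 0.10150575] [-0.08872521  0.06236791]
[30, 32, 32] [333. 396.]
[30, -32, 32] [217. 364.]
[75, -32, 32] [199. 445.]
[75, 32, 32] [313. 477.]
[75, 36, 22] [324. 476.]
[75, -36, 22] [197. 439.]
[30, 36, 22] [344. 395.]
[30, -36, 22] [215. 359.]
```

```bash
python3 -c "
from h import *
c,s=np.cos(np.radians(11.05)),np.sin(np.radians(11.05));q=.5**.5
S=np.array([[q*c,-s,q*c],[q*s,c,q*s],[-q,0,q]]);o=np.array([505.35,-70.75,80])
C=np.array([[c,-s,0],[s,c,0],[0,0,1]])
a=lambda n,X:(((proj(n,X)-([290,195] if n=='top' else [255,105]))+.5)*5).round().tolist()
print('name  topcropA  scenecropB')
for nm,v in dict(spineL=(-50,10,0),spineR=(-50,-10,0),stopL=(75,36,30),stopR=(75,-36,30),backL=(30,36,0),backR=(30,-36,0),backLtop=(30,36,22),backRtop=(30,-36,22)).items(): X=o+S@np.array(v,float); print(nm,a('top',X),a('scene',X))
for nm,v in dict(farL=(75,50,0),farR=(75,-50,0),nearL=(-75,50,12),nearR=(-75,-50,12)).items(): X=np.array([505.35,-70.75,0])+C@np.array(v,float); print(nm,a('top',X),a('scene',X))
"
```

```text
name  topcropA  scenecropB
spineL [199.0, 250.0] [418.0, 259.0]
spineR [237.0, 242.0] [383.0, 250.0]
stopL [110.0, 86.0] [399.0, 506.0]
stopR [237.0, 59.0] [270.0, 469.0]
backL [130.0, 174.0] [430.0, 416.0]
backR [258.0, 147.0] [303.0, 381.0]
backLtop [123.0, 142.0] [422.0, 423.0]
backRtop [253.0, 114.0] [293.0, 387.0]
farL [89.0, 108.0] [421.0, 561.0]
farR [257.0, 72.0] [250.0, 510.0]
nearL [142.0, 361.0] [500.0, 338.0]
nearR [317.0, 323.0] [337.0, 295.0]
```

```bash
python3 -m jog '[[[0,0,2],[0,0,0]],[[0,0,5],[0,0,0]],[[0,0,10],[0,0,0]],[[0,-4,14],[0,0,0]],[[0,-8,16],[0,0,0]]]' 1; python3 -m jog '[[[0,-5,0],[0,0,0]],[[0,-10,0],[0,0,0]],[[0,-15,0],[0,0,0]],[[0,-15,0],[0,0,0]]]';python3 -c "
from h import *
s=get_image('scene')[:,:,::-1];t=get_image('top')[:,:,::-1]
cv2.imwrite('pics/s4f.png',s);cv2.imwrite('pics/t4f.png',t)
def dot(im,b):
    x0,x1,y0,y1=b;w=im[y0:y1,x0:x1].min(2).astype(float);w=np.clip(w-w.max()*.7,0,None);yy,xx=np.mgrid[y0:y1,x0:x1];return (w*xx).sum()/w.sum(),(w*yy).sum()/w.sum()
d1=dot(s,(321,331,184,194))
print(d1)
cv2.imwrite('pics/s4.png',np.hstack([cv2.resize(i,None,fx=4,fy=4,interpolation=cv2.INTER_CUBIC) for i in(s[140:230,290:370],t[195:285,290:370])]))"
```

```text
t: 9.68
eef_pos: [508.0, -150.5, 255.7]
tool_rot: [0.001, 0.995, 0.097, 0.003]
contact_force: [1.0, 0.1, -0.1]
gripper_width: 87.7
t: 10.18
eef_pos: [506.7, -302.6, 251.0]
tool_rot: [-0.0, 0.996, 0.095, -0.0]
contact_force: [0.6, 0.5, -0.2]
gripper_width: 87.7
(np.float64(325.1538461538462), np.float64(189.15384615384616))
```

View pics/s4.png

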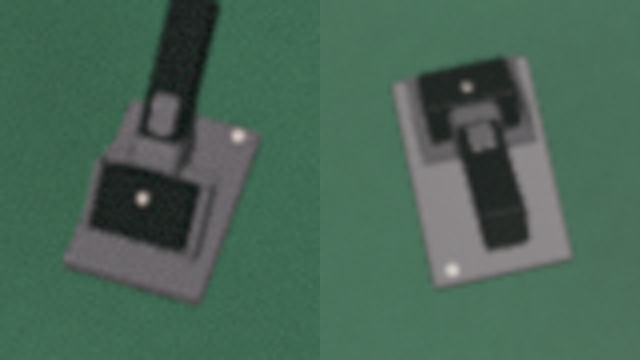

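The scanner stands in the cradle. In the top view the head dot is at (147,87) and the tail at about (188,244) in its half of the crop. I'll triangulate both.

```bash
cat >> h.py <<'E'
def dot(im,b,f=.7):
    x0,x1,y0,y1=b;w=im[y0:y1,x0:x1].min(2).astype(float);w=np.clip(w-w.max()*f,0,None);yy,xx=np.mgrid[y0:y1,x0:x1];return (w*xx).sum()/w.sum(),(w*yy).sum()/w.sum()
def tri(a,b):
    (o,d),(p,e)=ray("top",*a),ray("scene",*b); s=np.linalg.lstsq(np.c_[d,-e],p-o,rcond=None)[0]; return (o+s[0]*d+p+s[1]*e)/2, p+s[1]*e-o-s[0]*d
E
python3 -c "
from h import *
s=cv2.imread('pics/s4f.png');t=cv2.imread('pics/t4f.png')
X,e=tri(dot(t,(322,331,212,222)),dot(s,(321,331,184,194))); print('dot',X,e)
c,sn=np.cos(np.radians(11.05)),np.sin(np.radians(11.05));q=.5**.5
S=np.array([[q*c,-sn,q*c],[q*sn,c,q*sn],[-q,0,q]]);o=np.array([505.35,-70.75,80])
print('dot in dock-scanner frame',S.T@(X-o),'expected 44.7 0 32')
b=[((proj('top',o+S@np.array(v,float))-[290,195]+.5)*4).round() for v in([-90,15,32],[-90,-15,32],[75,32,32],[75,-32,32])]; print('pred top half-crop tail,nose',b)
b=[((proj('scene',o+S@np.array(v,float))-[290,140]+.5)*4).round() for v in([30,32,32],[30,-32,32])]; print(b)
# head edge direction in top: handle axis
d=(t.max(2)<70); w=np.zeros_like(d); w[232:262,325:345]=1; m=big(d&w)[0]; yy,xx=np.nonzero(m); f=np.polyfit(yy,xx,1)
A=proj('top',o+S@[-30.,0,32]);B=proj('top',o+S@[-80.,0,32]); print('handle slope dx/dy',f[0],'pred',(B-A)[0]/(B-A)[1], 'x at',B[1],np.polyval(f,B[1]),B[0])
"
```

```text
dot [550.54948324 -61.813738    69.98188906] [-0.80570602  1.94869606 -0.18791537]
dot in dock-scanner frame [39.66330426  0.10740237 25.49555589] expected 44.7 0 32
pred top half-crop tail,nose [array([155., 199.]), array([202., 189.]), array([94., 65.]), array([183.,  46.])]
[array([188., 199.]), array([ 96., 173.])]
handle slope dx/dy 0.2436423628851384 pred 0.28910244584842487 x at 240.62920168340654 332.6739060561716 333.411933978296
```

```bash
cat > kin.py <<'E'
from h import *
from scipy.optimize import least_squares
D=[([-1.17170546,.0917964585,1.2317755,0,1.81978,-.0567],(264,-538.505,221.607)),([-.823188,-.0960009,1.45284,.00083,1.78491,.182243],(385.868,-365.766,202.634)),
([-1.33215,-.0770719,1.83702,.737632,1.66083,-.354823],(360.241,-347.043,81.517)),([-1.2088,-.0506,1.9109,.7669,1.5038,-.3429],(413.65,-313.34,29.8))]
E=lambda s,a:R.from_euler(s,a).as_matrix()
def row(q):
    A=E('z',q[0]);B=A@E('y',q[1]);C=A@E('y',q[1]+q[2]);W=C@E('z',q[3])@E('y',q[4])
    return np.c_[A[:,0],A[:,2],B[:,2],C[:,0],C[:,2],W[:,2]],W@E('z',q[5])
M=np.vstack([row(q)[0] for q,_ in D]);P=np.hstack([p for _,p in D])
k=np.linalg.lstsq(M,P,rcond=None)[0]
lo=np.array([-2.87,-.86,.17,-1.51,.06,-2.65]);hi=np.array([2.87,2.18,2.46,4.65,2.69,2.65])
Cx=row(D[3][0])[1].T@np.array([[.603,.529,.597],[.37,-.848,.379],[.707,-.007,-.707]])
def ik(p,Rt,q0=(.4,.2,1.3,-.3,1.6,.5)):
    f=lambda q:np.r_[(row(q)[0]@k-p)/100,(row(q)[1]@Cx-Rt).ravel()]
    r=least_squares(f,np.clip(q0,lo+.01,hi-.01),bounds=(lo,hi)); return r.x.round(2),r.cost
E
python3 -c "
from kin import *
print(k.round(1),np.abs(M@k-P).max(),Cx.round(2))
for tau in(0,15,25):
  for hd in(90,80,100):
    a=np.radians(45+tau); gx,gz=-35,20                   # grasp point in scanner frame
    gt=np.array([gx+19*np.sin(a),0,gz-19*np.cos(a)])
    h=np.radians(hd); x=np.array([0,0,-1.]); z=np.array([np.cos(h),np.sin(h),0]); S=np.c_[x,np.cross(z,x),z]
    o=np.array([682.4,226.3,46])-S@[145,0,16]; t=o+S@gt
    print(tau,hd,t.round(),ik(t,tool(hd,tau-45)))
print(ik([500,-70,200],tool(11,15),[-.2,-.15,1.5,0,1.5,1.2]))
"
```

```text
[-25.1 183.4 371.2  78.8 588.9 398.8] 31.42346041833318 [[-0.01 -1.    0.  ]
 [ 1.   -0.01  0.  ]
 [-0.    0.    1.  ]]
0 90 [682. 217. 213.] (array([ 0.63,  0.85,  0.47, -0.77,  2.18,  0.28]), np.float64(2.9711265540696247e-07))
0 80 [681. 217. 213.] (array([ 0.6 ,  1.05,  0.17, -0.8 ,  2.34,  0.31]), np.float64(0.00010842216223694718))
0 100 [684. 217. 213.] (array([ 0.66,  0.69,  0.71, -0.78,  2.03,  0.22]), np.float64(2.9711265540685326e-07))
15 90 [682. 221. 210.] (array([ 0.55,  0.7 ,  0.59, -0.51,  2.08,  0.34]), np.float64(2.971126554070134e-07))
15 80 [681. 221. 210.] (array([ 0.53,  0.82,  0.42, -0.49,  2.2 ,  0.46]), np.float64(2.971126554068068e-07))
15 100 [683. 221. 210.] (array([ 0.57,  0.58,  0.75, -0.53,  1.97,  0.22]), np.float64(2.9711265540708344e-07))
25 90 [682. 224. 208.] (array([ 0.49,  0.6 ,  0.68, -0.34,  2.01,  0.36]), np.float64(2.971126554069734e-07))
25 80 [682. 224. 208.] (array([ 0.47,  0.68,  0.58, -0.32,  2.08,  0.51]), np.float64(2.9711265540697306e-07))
25 100 [683. 224. 208.] (array([ 0.5 ,  0.52,  0.78, -0.35,  1.93,  0.21]), np.float64(2.971126554110014e-07))
(array([-0.22, -0.44,  1.76,  0.1 ,  1.57,  1.17]), np.float64(2.971126554070177e-07))
```

```bash
python3 -c "
from h import *
to([460.5,-79.5,206],tool(11.05,15))"
```

```text
shift cm [-4.69 22.02 -4.56] turn [  2.8 -14.7  -0. ] norm 15.0 q [-0.59  0.07  1.2   0.    1.87  0.79]
```

```bash
python3 -m jog '[[[-1.2,5.5,-0.5],[0.7,-3.7,0]],[[-2.4,11,-1],[1.4,-7.4,0]],[[-3.6,16.5,-2.5],[2.1,-11,0]],[[-4.7,22,-4.5],[2.8,-14.7,0]],[[-4.7,22,-4.5],[2.8,-14.7,0]]]' 1;python3 -m jog '[[[0,0,0],[0,0,0]],[[0,0,0],[0,0,0]]]';python3 -c "
from h import *
to([488.4,-74,100.1],tool(11.05,15))"
```

```text
t: 10.9
eef_pos: [457.7, -75.2, 203.4]
tool_rot: [-0.013, 0.987, 0.099, 0.129]
contact_force: [-0.3, -0.5, 0.5]
gripper_width: 88.0
t: 11.15
eef_pos: [461.4, -80.4, 207.5]
tool_rot: [-0.011, 0.987, 0.096, 0.131]
contact_force: [0.1, -0.0, -0.3]
gripper_width: 87.8
shift cm [  2.7    0.64 -10.74] turn [ 0.1  0.1 -0. ] norm 0.2 q [-0.34 -0.51  1.8   0.13  1.62  1.06]
```

```bash
python3 -m jog '[[[0.7,0.16,-2.7],[0,0,0]],[[1.35,0.32,-5.4],[0,0,0]],[[2.05,0.5,-8.1],[0,0,0]],[[2.7,0.64,-10.7],[0,0,0]],[[2.7,0.64,-10.7],[0,0,0]]]' 1;python3 -m jog '[[[0,0,0],[0,0,0]],[[0,0,0],[0,0,0]]]';python3 -c "
from h import *
to([488.4,-74,100.1],tool(11.05,15))
s=get_image('scene')[:,:,::-1]
cv2.imwrite('pics/s5.png',cv2.resize(s[110:230,270:400],None,fx=5,fy=5,interpolation=cv2.INTER_CUBIC))"
```

```text
t: 11.78
eef_pos: [487.0, -73.8, 96.7]
tool_rot: [-0.013, 0.987, 0.095, 0.127]
contact_force: [0.1, 0.3, 0.6]
gripper_width: 87.8
t: 12.02
eef_pos: [488.2, -73.8, 100.6]
tool_rot: [-0.012, 0.987, 0.096, 0.131]
contact_force: [-0.3, -0.1, 0.8]
gripper_width: 87.5
shift cm [ 0.02 -0.02 -0.05] turn [ 0.1  0.1 -0. ] norm 0.2 q [-0.31 -0.43  1.93  0.12  1.41  1.06]
```

View pics/s5.png

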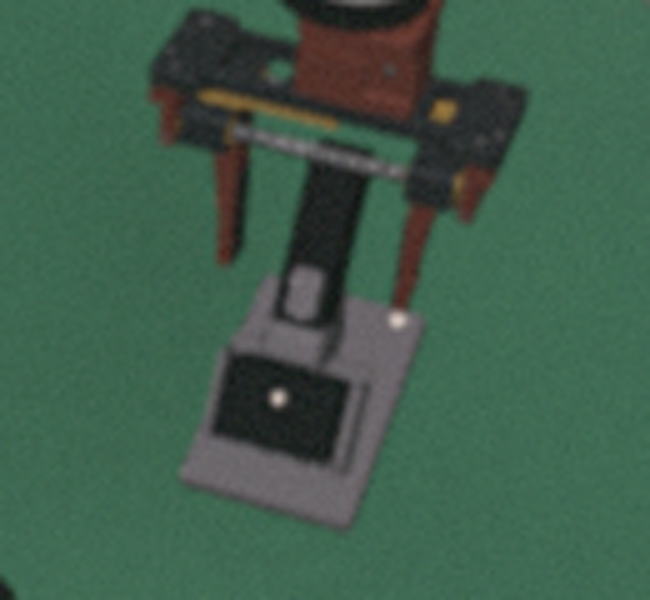

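The fingers straddle the handle well below the tail. I'll close and lift.

```bash
python3 -m jog '[[[0,0,0],[0,0,0]],[[0,0,0],[0,0,0]],[[0,0,0],[0,0,0]],[[0,0,0],[0,0,0]],[[0,0,0],[0,0,0]]]' 0;python3 -m jog '[[[0,0,0],[0,0,0]],[[0,0,0],[0,0,0]],[[0,0,0],[0,0,0]]]';python3 -m jog '[[[0.05,0,0.5],[0,0,0]],[[0.1,0,1.5],[0,0,0]],[[0.1,0,4],[0,0,0]],[[0.1,0,8],[0,0,0]],[[0.1,0,12],[0,0,0]]]';python3 -m jog '[[[0,0,0],[0,0,0]],[[0,0,0],[0,0,0]]]';python3 -c "
from h import *
p,r=cur();print(p,r.as_matrix().round(3))
cv2.imwrite('pics/s6f.png',get_image('scene')[:,:,::-1])"
```

```text
t: 12.7
eef_pos: [487.4, -73.2, 98.6]
tool_rot: [-0.012, 0.987, 0.096, 0.13]
contact_force: [-0.2, -0.3, 0.3]
gripper_width: 41.1
t: 13.08
eef_pos: [487.4, -73.3, 98.6]
tool_rot: [-0.012, 0.987, 0.096, 0.13]
contact_force: [0.2, 0.3, -0.3]
gripper_width: 30.1
t: 13.7
eef_pos: [488.2, -73.2, 220.3]
tool_rot: [-0.012, 0.987, 0.096, 0.13]
contact_force: [0.7, 0.9, -1.5]
gripper_width: 30.0
t: 13.95
eef_pos: [488.1, -73.2, 217.6]
tool_rot: [-0.012, 0.987, 0.096, 0.129]
contact_force: [-0.5, 1.3, -2.8]
gripper_width: 30.2
[488.10048171 -73.21772915 217.57166858] [[ 0.948  0.193  0.252]
 [ 0.186 -0.981  0.049]
 [ 0.257  0.    -0.966]]
```

```bash
python3 -c "
from h import *
to([682.7,217.1,262],tool(92,-30))"
```

```text
shift cm [19.49 29.02  4.53] turn [-38.1  30.2  76.5] norm 90.6 q [-0.31 -0.43  1.72  0.12  1.62  1.09]
```

```bash
python3 -m jog '[[[1,1.5,2.5],[-4.2,3.4,8.5]],[[3,4.5,5],[-8.5,6.7,17]],[[5.5,8,6],[-12.7,10.1,25.5]],[[8,12,6],[-16.9,13.4,34]],[[10.5,15.5,6],[-21.2,16.8,42.5]]]';python3 -c "
from h import *
to([682.7,217.1,262],tool(92,-30))"
```

```text
t: 14.62
eef_pos: [593.9, 83.2, 276.7]
tool_rot: [0.106, 0.878, 0.465, -0.047]
contact_force: [0.9, -1.3, -1.2]
gripper_width: 30.0
shift cm [ 8.88 13.39 -1.47] turn [-16.8  13.3  33.6] norm 39.8 q [ 0.22  0.13  1.11 -0.25  1.93  0.73]
```

```bash
python3 -m jog '[[[2,3,0],[-4.2,3.4,8.4]],[[4.5,7,0],[-8.4,6.7,16.8]],[[7,10.5,0],[-12.6,10,25.2]],[[8.9,13.4,0],[-16.8,13.3,33.6]],[[8.9,13.4,0],[-16.8,13.3,33.6]]]';python3 -m jog '[[[0,0,0],[0,0,0]],[[0,0,0],[0,0,0]]]';python3 -c "
from h import *
to([682.7,217.1,212],tool(92,-30))"
```

```text
t: 15.25
eef_pos: [682.8, 219.7, 269.3]
tool_rot: [0.184, 0.67, 0.696, -0.183]
contact_force: [0.6, -0.2, -2.8]
gripper_width: 29.9
t: 15.5
eef_pos: [682.2, 214.2, 280.6]
tool_rot: [0.186, 0.674, 0.692, -0.177]
contact_force: [0.0, -0.2, -2.0]
gripper_width: 29.6
shift cm [ 0.05  0.29 -6.86] turn [-0.3  0.3  0.4] norm 0.6 q [ 0.48  0.65  0.51 -0.56  2.14  0.18]
```

```bash
python3 -m jog '[[[0,0.2,-2.5],[0,0,0]],[[0,0.3,-4.5],[0,0,0]],[[0,0.3,-6],[0,0,0]],[[0,0.3,-6.9],[-0.3,0.3,0.4]],[[0,0.3,-6.9],[-0.3,0.3,0.4]]]';python3 -m jog '[[[0,0,0],[0,0,0]],[[0,0,0],[0,0,0]],[[0,0,0],[0,0,0]]]';python3 -c "
from h import *
to([682.7,217.1,212],tool(92,-30))
s=get_image('scene')[:,:,::-1];t=get_image('top')[:,:,::-1]
cv2.imwrite('pics/s7f.png',s);cv2.imwrite('pics/t7f.png',t)
cv2.imwrite('pics/s7.png',np.hstack([cv2.resize(i,None,fx=3,fy=3,interpolation=cv2.INTER_CUBIC) for i in(s[180:330,350:480],t[110:260,170:300])]))"
```

```text
t: 16.12
eef_pos: [682.2, 218.3, 209.4]
tool_rot: [0.186, 0.67, 0.696, -0.181]
contact_force: [0.4, -0.9, -1.2]
gripper_width: 29.6
t: 16.5
eef_pos: [682.5, 218.9, 210.1]
tool_rot: [0.186, 0.67, 0.696, -0.18]
contact_force: [0.7, 0.2, -3.3]
gripper_width: 30.1
shift cm [ 0.02 -0.18  0.19] turn [ 0.1 -0.1 -0.1] norm 0.2 q [ 0.48  0.62  0.68 -0.53  2.02  0.26]
```

View pics/s7.png

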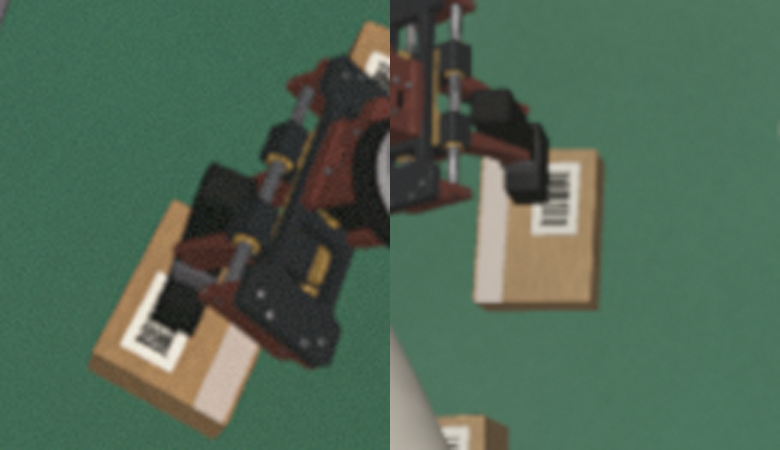

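```bash
python3 -c "
from h import *
p,r=cur();T=r.as_matrix();a=np.radians(60)
# tool z = sin a*x - cos a*z ; tool x = cos a*x + sin a*z (scanner axes)
x=np.sin(a)*T[:,2]+np.cos(a)*T[:,0]; y=-T[:,1]; S=np.c_[x,y,np.cross(x,y)]; o=p-S@[-21,0,6.8]
print(S.round(3),'aim',(o+S@[145,0,16]).round(1))
for n,off,x0 in(('scene',(350,180),0),('top',(170,110),390)):
  for v in([30,32,32],[30,-32,32],[75,32,32],[75,-32,32],[30,32,0],[30,-32,0],[75,32,0],[75,-32,0],[-90,15,0],[-90,-15,0],[-90,15,32],[-90,-15,32]): print(n,v,((proj(n,o+S@np.array(v,float))-off+.5)*3+[x0,0]).round())
"
```

```text
[[-0.001 -0.999 -0.037]
 [-0.001 -0.037  0.999]
 [-1.     0.002 -0.001]] aim [681.9 227.8  43.8]
scene [30, 32, 32] [231. 237.]
scene [30, -32, 32] [199. 315.]
scene [75, 32, 32] [217. 262.]
scene [75, -32, 32] [186. 337.]
scene [30, 32, 0] [188. 218.]
scene [30, -32, 0] [154. 294.]
scene [75, 32, 0] [177. 243.]
scene [75, -32, 0] [144. 317.]
scene [-90, 15, 0] [215. 158.]
scene [-90, -15, 0] [198. 198.]
scene [-90, 15, 32] [265. 180.]
scene [-90, -15, 32] [249. 220.]
top [30, 32, 32] [505. 196.]
top [30, -32, 32] [505. 126.]
top [75, 32, 32] [518. 211.]
top [75, -32, 32] [518. 143.]
top [30, 32, 0] [542. 194.]
top [30, -32, 0] [542. 124.]
top [75, 32, 0] [554. 209.]
top [75, -32, 0] [554. 141.]
top [-90, 15, 0] [506. 126.]
top [-90, -15, 0] [506.  90.]
top [-90, 15, 32] [464. 128.]
top [-90, -15, 32] [465.  92.]
```

```bash
python3 -c "
import cv2,numpy as np
s=cv2.imread('pics/s7f.png')[205:300,390:440];t=cv2.imread('pics/t7f.png')[130:195,190:240]
s=cv2.resize(s,None,fx=6,fy=6,interpolation=cv2.INTER_CUBIC);t=cv2.resize(t,None,fx=8,fy=8,interpolation=cv2.INTER_CUBIC)
h=570;t=cv2.copyMakeBorder(t,0,h-t.shape[0],0,0,0)
cv2.imwrite('pics/s8.png',np.clip(np.hstack([s,t]).astype(float)*1.8,0,255).astype(np.uint8))"
```

```text
(no output)
```

View pics/s8.png

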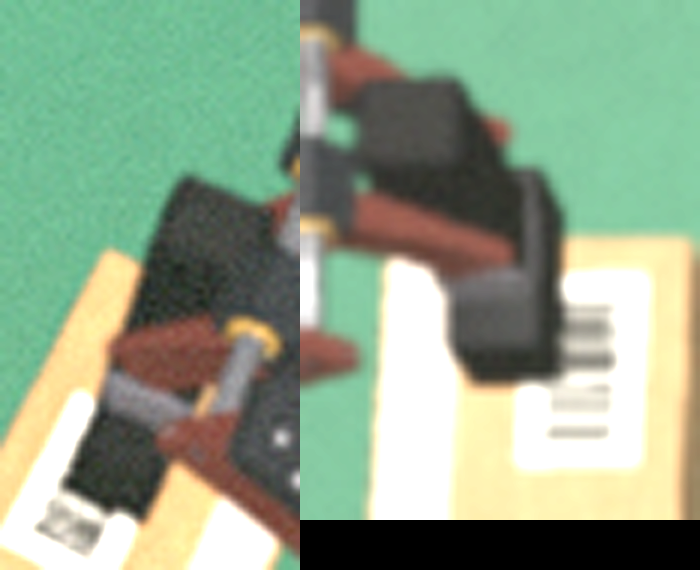

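The predicted head outline matches both views to about 2–3 px, so the aim error is around 5 mm, mostly in +y. I'll trim -4 mm in y and hold.

```bash
python3 -m jog '[[[0,-0.2,0],[0,0,0]],[[0,-0.4,0.1],[0,0,0]],[[0,-0.4,0.1],[0,0,0]],[[0,-0.4,0.1],[0,0,0]],[[0,-0.4,0.1],[0,0,0]]]'; for i in 1 2 3; do python3 -m jog '[[[0,0,0],[0,0,0]],[[0,0,0],[0,0,0]],[[0,0,0],[0,0,0]],[[0,0,0],[0,0,0]],[[0,0,0],[0,0,0]]]'; done | grep -E "eef|tool|t:"; python3 -m jog '[[[0,0,2],[0,0,0]],[[0,0,5],[0,0,0]],[[0,-2,7],[0,0,0]]]'; python3 -c "
from h import *
to([490,-73.3,235],tool(11.05,15))"
```

```text
t: 17.23
eef_pos: [682.4, 214.8, 210.6]
tool_rot: [0.186, 0.67, 0.696, -0.181]
contact_force: [-0.6, -0.4, -2.3]
gripper_width: 29.8
t: 17.85
eef_pos: [682.4, 214.7, 210.6]
tool_rot: [0.186, 0.67, 0.696, -0.181]
t: 18.48
eef_pos: [682.4, 214.7, 210.6]
tool_rot: [0.186, 0.67, 0.696, -0.181]
t: 19.1
eef_pos: [682.4, 214.7, 210.6]
tool_rot: [0.186, 0.67, 0.696, -0.181]
t: 19.48
eef_pos: [682.4, 195.8, 281.8]
tool_rot: [0.186, 0.669, 0.696, -0.18]
contact_force: [0.6, -0.0, -1.9]
gripper_width: 29.9
shift cm [-19.24 -26.91  -4.68] turn [ 38.3 -30.4 -76.7] norm 90.9 q [ 0.46  0.62  0.56 -0.56  2.12  0.16]
```

```bash
python3 -m jog '[[[-1.5,-2,0],[4.2,-3.4,-8.5]],[[-4,-5.5,0],[8.5,-6.7,-17]],[[-6.5,-9,0],[12.7,-10.1,-25.5]],[[-8.5,-12,0],[17,-13.4,-34]],[[-10.5,-15,0],[21.2,-16.8,-42.5]]]';python3 -c "
from h import *
to([490,-73.3,235],tool(11.05,15))"
```

```text
t: 20.1
eef_pos: [576.6, 43.5, 281.1]
tool_rot: [0.082, 0.916, 0.392, -0.009]
contact_force: [-0.1, -0.7, -1.6]
gripper_width: 29.6
shift cm [ -8.66 -11.68  -4.61] turn [ 16.9 -13.5 -33.8] norm 40.1 q [ 0.11  0.02  1.2  -0.17  1.88  0.82]
```

```bash
python3 -m jog '[[[-2,-3,-0.5],[4.2,-3.4,-8.5]],[[-4.5,-6,-1.5],[8.5,-6.8,-16.9]],[[-7,-9,-3],[12.7,-10.1,-25.4]],[[-8.65,-11.7,-4.6],[16.9,-13.5,-33.8]],[[-8.65,-11.7,-4.6],[16.9,-13.5,-33.8]]]';python3 -m jog '[[[0,0,0],[0,0,0]],[[0,0,0],[0,0,0]],[[0,0,0],[0,0,0]]]';python3 -c "
from h import *
to([488,-73.3,120],tool(11.05,15))
s=get_image('scene')[:,:,::-1];cv2.imwrite('pics/s9f.png',s)
p,r=cur();T=r.as_matrix();a=np.radians(60)
x=np.sin(a)*T[:,2]+np.cos(a)*T[:,0]; y=-T[:,1]; S=np.c_[x,y,np.cross(x,y)]; o=p-S@[-21,0,6.8]
u=proj('scene',o+S@[44.7,0,32]);i=u.round().astype(int);print('dot pred',u,'seen',dot(s,(i[0]-5,i[0]+6,i[1]-5,i[1]+6)))"
```

```text
t: 20.72
eef_pos: [488.4, -74.5, 232.6]
tool_rot: [-0.012, 0.987, 0.096, 0.127]
contact_force: [0.9, 0.5, -1.7]
gripper_width: 30.0
t: 21.1
eef_pos: [491.6, -71.4, 235.2]
tool_rot: [-0.012, 0.987, 0.1, 0.129]
contact_force: [-0.1, -0.3, -2.2]
gripper_width: 29.8
shift cm [ -0.36  -0.19 -11.52] turn [ 0.1 -0.1 -0.5] norm 0.5 q [-0.3  -0.41  1.68  0.12  1.64  1.09]
dot pred [324.91368478 158.11159457] seen (np.float64(325.1007194244604), np.float64(157.95683453237407))
```

The in-hand pose is unchanged (dot within 0.3 px). Lowering into the cradle.

```bash
python3 -m jog '[[[-0.36,-0.19,-3],[0.1,-0.1,-0.5]],[[-0.36,-0.19,-6],[0.1,-0.1,-0.5]],[[-0.36,-0.19,-9],[0.1,-0.1,-0.5]],[[-0.36,-0.19,-11.5],[0.1,-0.1,-0.5]],[[-0.36,-0.19,-11.5],[0.1,-0.1,-0.5]]]';python3 -m jog '[[[0,0,0],[0,0,0]],[[0,0,0],[0,0,0]],[[0,0,0],[0,0,0]]]';python3 -c "
from h import *
to([487.4,-73.2,98.6],tool(11.05,15))"
```

```text
t: 21.78
eef_pos: [486.3, -73.3, 117.1]
tool_rot: [-0.013, 0.987, 0.095, 0.128]
contact_force: [0.1, -0.1, -1.8]
gripper_width: 29.9
t: 22.15
eef_pos: [487.8, -74.3, 120.9]
tool_rot: [-0.012, 0.987, 0.094, 0.131]
contact_force: [-0.5, -0.2, -2.7]
gripper_width: 29.9
shift cm [-0.04  0.11 -2.23] turn [0.  0.1 0.1] norm 0.2 q [-0.31 -0.44  1.9   0.13  1.45  1.07]
```

```bash
python3 -m jog '[[[0,0.1,-0.5],[0,0,0.1]],[[-0.05,0.1,-1],[0,0,0.1]],[[-0.05,0.1,-1.4],[0,0,0.1]],[[-0.05,0.1,-1.7],[0,0,0.1]],[[-0.05,0.1,-1.7],[0,0,0.1]]]';python3 -m jog '[[[0,0,-0.15],[0,0,0]],[[0,0,-0.3],[0,0,0]],[[0,0,-0.3],[0,0,0]],[[0,0,-0.3],[0,0,0]]]'
```

```text
t: 22.78
eef_pos: [486.6, -73.1, 102.2]
tool_rot: [-0.013, 0.987, 0.095, 0.129]
contact_force: [0.3, 1.4, -1.4]
gripper_width: 29.8
t: 23.28
eef_pos: [486.8, -73.2, 99.7]
tool_rot: [-0.013, 0.987, 0.095, 0.13]
contact_force: [-0.2, -0.6, -3.2]
gripper_width: 29.9
```

```bash
python3 -m jog '[[[0.03,0,-0.07],[0,0,0]],[[0.05,0,-0.15],[0,0,0]],[[0.05,0,-0.15],[0,0,0]],[[0.05,0,-0.15],[0,0,0]]]'
```

```text
t: 23.78
eef_pos: [487.4, -73.2, 98.5]
tool_rot: [-0.013, 0.987, 0.095, 0.13]
contact_force: [-1.9, 0.5, 1.4]
gripper_width: 29.5
```

Light contact (about 4 N) at the same pose as before. I'll release, retreat and check.

```bash
python3 -m jog '[[[0,0,0],[0,0,0]],[[0,0,0],[0,0,0]],[[0,0,0],[0,0,0]],[[0,0,0],[0,0,0]],[[0,0,0],[0,0,0]]]' 1; python3 -m jog '[[[0,0,0],[0,0,0]],[[-0.7,-0.14,2.7],[0,0,0]],[[-1.4,-0.28,5.4],[0,0,0]],[[-2.1,-0.4,8.1],[0,0,0]],[[-2.9,-0.56,11],[0,0,0]]]' 1; python3 -m jog '[[[0,-4,2],[0,0,0]],[[0,-9,3],[0,0,0]],[[0,-14,3],[0,0,0]],[[0,-19,3],[0,0,0]],[[0,-24,3],[0,0,0]]]';python3 -c "
from h import *
s=get_image('scene')[:,:,::-1];t=get_image('top')[:,:,::-1]
cv2.imwrite('pics/s10f.png',s);cv2.imwrite('pics/t10f.png',t)
X,e=tri(dot(t,(322,331,212,222)),dot(s,(320,331,184,194))); print('dot',X,e,'before 550.5 -61.8 70.0')
for n,a,b,bx in(('top',t,'t4f',(322,332,212,222)),('scene',s,'s4f',(320,331,184,194))): print(n,dot(a,bx),dot(cv2.imread('pics/'+b+'.png'),bx))
for a,b in((s,'s4f'),(t,'t4f')):
  d=cv2.absdiff(a,cv2.imread('pics/'+b+'.png')).max(2)>45; print([ (x.sum(),np.argwhere(x).mean(0).round()) for x in big(d,4)])
t0=cv2.imread('pics/top0.png')
def lab(im,n,bx):
  m=np.zeros(im.shape[:2],bool);m[bx[2]:bx[3],bx[0]:bx[1]]=1;m&=im.min(2)>150;return np.argwhere(m).mean(0).round(2)
for bx in((195,245,155,215),(160,212,245,296),(298,330,138,172)): print(lab(t0,0,bx),lab(t,0,bx))
"
```

```text
t: 24.4
eef_pos: [487.3, -73.2, 98.1]
tool_rot: [-0.013, 0.987, 0.095, 0.13]
contact_force: [0.0, -0.7, 0.4]
gripper_width: 76.6
t: 25.02
eef_pos: [458.0, -78.7, 208.9]
tool_rot: [-0.013, 0.987, 0.095, 0.13]
contact_force: [0.7, 0.1, 0.4]
gripper_width: 87.3
t: 25.65
eef_pos: [458.1, -320.5, 238.2]
tool_rot: [-0.013, 0.987, 0.095, 0.13]
contact_force: [0.8, -0.7, -0.3]
gripper_width: 88.0
dot [551.28857706 -60.93847528  70.90693302] [-0.93344016  2.26133343 -0.21716358] before 550.5 -61.8 70.0
top (np.float64(326.7730891719745), np.float64(216.92515923566881)) (np.float64(327.1063829787234), np.float64(217.33333333333334))
scene (np.float64(325.3649122807018), np.float64(189.30526315789476)) (np.float64(325.1538461538462), np.float64(189.15384615384616))
[(np.int64(963), array([ 34., 268.])), (np.int64(772), array([ 67., 257.])), (np.int64(676), array([ 65., 218.])), (np.int64(513), array([ 97., 452.]))]
[(np.int64(9646), array([305., 393.])), (np.int64(4551), array([268., 528.])), (np.int64(4207), array([167., 493.])), (np.int64(4174), array([367., 438.]))]
[181.62 211.34] [181.49 211.33]
[268.  178.7] [267.97 178.72]
[152.63 313.75] [152.67 313.72]
```

```bash
python3 -c "
from rig import *; print(state()['t']); print(sign_off())"
```

```text
25.75
the job is handed in; nothing more can be done
None
```

I docked the scanner and let go, re-gripped it, and held it still and vertical over the flat parcel's label for about 1.9 s. I then put it back in the cradle and let go. I handed in at t ≈ 25.8 s; the rig gives no verdict.

**Last checks:**
- **Final docking:** the scanner's head dot is within about 1.5 mm of where it was after the first docking. It touched down at the same tool position as when I gripped it there, with about 4 N on the wrist.
- **Other things on the bench:** in the top view the flat parcel, tall carton and label roll moved less than 0.2 px. I did not measure the tape dispenser separately; the arm never went near it.
- **Reading:** by the measured arm pose, the reading point was within about 5 mm of the label centre, with the beam square to it. The head outline in the images differed from that prediction by 2–3 px (about 5 mm).

**Disagreements:**
- **Cradle seat:** both dockings sit about 8 mm nearer the robot than if the cradle's origin were at the centre of its base. The spine and end stop of the empty cradle in the scene view show a similar shift, so I took it as the true home. The back edge of the pocket in the top view did not settle it. I had no independent check of the 10 mm window-to-dock limit.
- **First release:** the measurements suggest the scanner settled a few mm when the fingers opened.
- **Cameras:** the two views disagree by about 2 mm in y.

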